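# Hang the cleaned parts basket to drip and shut the ultrasonic cleaner

## Task

Lift the steel basket, with the bangle and the ring in it, out of the open ultrasonic cleaner, keeping it level, and hang it by its wire bail on the hook of the drip stand, so that it hangs upright from it. Once it hangs there and you have let go of it, shut the clear lid of the cleaner fully. Keep the jewellery in the basket and leave the other things on the bench where they are.

Things in the scene. Friction and masses are not known exactly. Their poses are not given: they have to be found in the camera images.
- cleaner: Drained benchtop ultrasonic cleaner, fixed: a white box 158 x 158 mm, 115 mm high, open on top, black foot and controls on its front (-x at yaw 0). Origin: centre of its underside, z up. Tank inside 130 x 130 mm, its floor 35 mm above the bench. It stands to the left or the right, turned up to 0.35 rad.
- lid (a joint): Lid hinge angle, rad: 0 shut flat on the rim, 1.57 upright, stop at 1.85; starts open at 1.6 to 1.8. Clear plate 150 x 150 x 6 mm with black edging, hinged along the cleaner's far (+x) rim. Stiff hinge: stays where it is left, about 3 N at the free edge. A black tab 70 mm wide, 10 mm thick sticks out 15 mm from the free edge.
- lid_hinge (a point): Middle of the hinge line, on top of the far rim (75 mm from the cleaner's centre, 115 mm up). Axes turn with the lid: x from free edge to hinge, y along the hinge, z out of the outer face (up when shut, away from the robot when upright). Underside at z = 0, outer face at z = 6 mm (edging 8 mm).
- lid_edge (a point): Middle of the lid's free edge, 150 mm from the hinge, mid-thickness; axes as lid_hinge.
- basket: Loose steel basket standing in the tank, 84 mm across, 45 mm high, floor 4 mm thick, about 0.22 kg. Origin: centre of underside, z up. A rigid 6 mm wire bail rises outside the wall at y = +-45 mm; its straight 60 mm top bar runs along y, centreline 110 mm above the origin. On its middle stands a wooden grip, 14 mm (x) by 24 mm (y), from 115 to 170 mm above the origin.
- bail (a point): Centre of the bail's top bar, 110 mm above the basket's origin; axes as the basket.
- grip (a point): Where to hold the wooden grip: on its axis, 155 mm above the basket's origin (15 mm below its top); axes as the basket.
- bangle: Brass bangle lying in the basket, 58 mm outer diameter, 8 mm high, origin at the centre of its underside.
- ring: Small brass ring lying in the basket inside the bangle, 24 mm outer diameter, 7 mm high, origin at the centre of its underside.
- stand: Drip stand, fixed, on the other side from the cleaner, turned up to 0.5 rad. Base 160 x 110 x 12 mm; 16 mm post, 204 mm high at x = +90 mm. Origin: on the bench under the hook's seat. From the post a level round arm (8 mm thick, centreline 190 mm up) runs to -x (towards the robot at yaw 0) up to x = -10 mm, then turns up to a tip at x = -24 mm, its top 212 mm above the bench.
- hook_seat (a point): The seat of the hook, on top of the arm just behind the upturned tip, 194 mm above the bench; axes as the stand. A bail hanging there has its centreline 3 mm above this point and may lie anywhere from here to 45 mm towards the post.
- block: Bystander: steel bench block 55 x 55 x 20 mm, between cleaner and stand.
- jar: Bystander: closed jar, 44 mm across, 65 mm high, between cleaner and stand.
- wax: Bystander: brown polishing bar 28 x 100 x 24 mm, far on the left.
- hammer: Bystander: hammer 200 mm long, lying far on the right.
- brush: Bystander: brush 160 mm long, lying at the right.
- pliers: Bystander: pliers 120 mm long with blue handles, lying at the left.
Things that resemble listed ones, but are neither listed nor needed, are in the scene too. Leave any green or pink look-alike of the basket alone. What is shaped like the stand but green is not meant.

How it is judged:
By the outcome, as a careful person would: the job done as asked, in the order asked, and still so for the second after the job is handed in, with the robot touching nothing.
It also fails if it takes over 64 s, if anything falls off the work surface, if the arm or the gripper's body presses on something with over 40 N, if the wrist force passes 120 N, or if a joint passes its speed limit or range.

## Robot

A 6-joint arm with a two-finger parallel gripper is mounted at the origin on the work surface. World frame = base frame: x ahead of the robot, y to its left, z up, the work surface at z = 0. Lengths are in m, angles in rad, forces in N, time in s.
With the tool pointing down it reaches from about 0.35 to 0.975 m from the base axis. Payload 4.9 kg.
Tool frame: the origin (TCP) lies on the centre line of the jaws, within the pads' length; the fingertips stand ctrl.tcp_to_tips ahead of it and the grasp point (between the pads) lies 3 mm ahead of it (ctrl.tcp_to_tips is the distance from the TCP to the fingertips, in m); z points along the fingers, y is the direction in which the jaws open and shut (so a half turn about z gives the same grasp; the last joint's range is limited). The gripper opens to 85 mm and grips with 20 to 120 N. Pads are 22 mm wide; open, the fingers measure 114 mm over their backs; the gripper's body (76 mm by 85 mm) begins 54 mm behind the grasp point. The pads swing forward as they close: fully open they stand 13 mm farther back than shut.
Start: joints at [-0.119, 0.053, 1.613, -0, 1.476, -0.119], TCP at [0.625, 0, 0.253] pointing down, gripper open.
Joint ranges: [-3.01, 3.01], [-1.01, 2.22], [0.06, 2.58], [-1.02, 4.17], [0.09, 2.62], [-3.14, 3.14]. Speed limits (rad/s): [2.57, 2.57, 3.14, 3.14, 3.14, 3.14].

## Interface

Orientations are given as a rotation vector (axis times angle).
In Python, from station import ctrl, vision gives the robot as it stands.
- The arm moves only by the tool jog_arm, never from a script. Its argument "deltas" is a list of rows, each a list of 7 numbers: the turn, a rotation vector about the tool's x, y, z in rad, then the shift along the tool's x, y, z in cm, then the opening, from 0 (shut) to 1 (fully open). A call has 1 to 12 rows; each row shifts and turns the commanded pose from where the row before left it, along the tool's axes as they then stand; what a row does not reach is not made up. A row lasts 1/12 s, in which the tool goes at most 41.7 mm and 7.16 degrees, less where a joint would pass 70% of its speed; a pose out of reach is approached as far as the arm can. A call with a gripper value outside its range is refused whole. The fingers move at their own pace and stop on an object; "grip_force" is the grip in N (left out, the last holds). Time passes only in rows, so rows that do not move let the fingers close. It gives the time, the measured TCP pose, the force and the opening at its end, in the units of the state.
- ctrl.get_obs(): the state, without advancing time (a new reading comes with each control period).
- vision.get_image(name): name is "scene" or "side" or "wrist"; returns (picture, depth): 480x640x3 uint8, red, green, blue; 480x640 float32, m along the optical axis (not along the pixel's ray), 0 where there is no reading.
- vision.calibration(name): a dict with "fx", "fy", "cx", "cy" (pixels), "rvec" (rotation vector, rad) and "tvec" (3), from world to camera coordinates, as OpenCV has them; the wrist camera has in their place "hand_eye" (4x4, takes a point from camera to tool coordinates, whose origin is the TCP and whose axes are the flange's). Camera axes: x right, y down, z forward; pixel columns grow to the right and rows downward; lengths in m; the calibration is good to about 2 mm. The wrist camera is an equidistant fisheye: a pixel r from the principal point sees the ray r / f radians off the axis. A picture is of the moment at which its call begins: read the wrist's pose just before it. calibration takes no time and is no camera call.
- ctrl.finish_job(): hands the job in, once; it reports no verdict.
The state is a dict: "t": time; "q": joint angles; "dq": joint speeds; "effort": joint torques, N m; "tool_pos": TCP position; "tool_rot": TCP orientation; "contact_force": force on the tool from outside, world axes, zero at the start; "wrist_torque": the same for the moment, N m; "opening": finger opening in m.
Only numpy, scipy, OpenCV 4.12 (cv2) and the standard library are available. Lean on these libraries where they do the work, as an engineer would, in place of code of your own. Each camera call takes 0.05 s, during which the arm holds its last target. There are 200 camera calls.

## Working session

There is one attempt and no reset: what is moved stays moved. The work goes in short steps, Python scripts to look and compute and a tool call to move; the robot and the scene stay as the last step left them, time stands still between calls to the robot, and variables do not carry over. Pictures are saved under pics/ and viewed, about 8 in all and at most 12, crops included, and the job is handed in when it is done.

Besides the shell and the picture viewer there is one more tool, called after ">>>" as name(argument=value, ...) on one line, values as JSON. jog_arm: Moves the arm, as the interface text tells. Its arguments: {"type":"object","properties":{"deltas":{"type":"array"},"grip_force":{"type":"number"}},"required":["deltas"]}

```bash
ls; mkdir -p pics
python3 - <<'E'
from station import ctrl, vision
import numpy as np, cv2
o=ctrl.get_obs(); print({k:np.round(v,3) for k,v in o.items()}, ctrl.tcp_to_tips)
for n in ("scene","side"):
    im,d=vision.get_image(n); np.savez(f"pics/{n}0.npz",im=im,d=d)
    cv2.imwrite(f"pics/{n}0.png",im[:,:,::-1]); print(n,vision.calibration(n))
print(vision.calibration("wrist"))
E
```

```text
pics
{'t': np.float64(0.0), 'q': array([-0.119,  0.053,  1.614,  0.   ,  1.476, -0.119]), 'dq': array([-0.001, -0.   , -0.001,  0.002, -0.001,  0.   ]), 'effort': array([ 0.0000e+00, -3.9367e+01, -3.7018e+01, -0.0000e+00,  7.0000e-03,
       -0.0000e+00]), 'tool_pos': array([0.624, 0.   , 0.252]), 'tool_rot': array([-2.22e+00, -2.22e+00,  2.00e-03]), 'contact_force': array([ 0.122,  0.703, -0.271]), 'wrist_torque': array([ 0.019, -0.053, -0.   ]), 'opening': np.float64(0.085)} 0.022
scene {'fx': 606.9090700957416, 'fy': 606.9090700957416, 'cx': 315.81440542808275, 'cy': 237.13103585070255, 'rvec': array([ 0.87963763,  2.32500579, -1.25603055]), 'tvec': array([ 0.37152662, -0.04229507,  1.59693933])}
side {'fx': 610.5643543861252, 'fy': 610.5643543861252, 'cx': 324.9952406924603, 'cy': 238.59630809539513, 'rvec': array([ 0.10877087, -2.92911752,  1.03277987]), 'tvec': array([0.47419276, 0.10921224, 1.58251374])}
{'fx': 371.64829954431775, 'fy': 371.64829954431775, 'cx': 316.27428759348606, 'cy': 245.83805934763015, 'hand_eye': array([[ 5.58844820e-04, -9.64192545e-01, -2.65202607e-01,
         6.67331260e-02],
       [ 9.99999682e-01,  6.89774832e-04, -4.00565854e-04,
         2.08198702e-04],
       [ 5.69152694e-04, -2.65202299e-01,  9.64192624e-01,
        -1.20725970e-01],
       [ 0.00000000e+00,  0.00000000e+00,  0.00000000e+00,
         1.00000000e+00]])}
```

View pics/scene0.png

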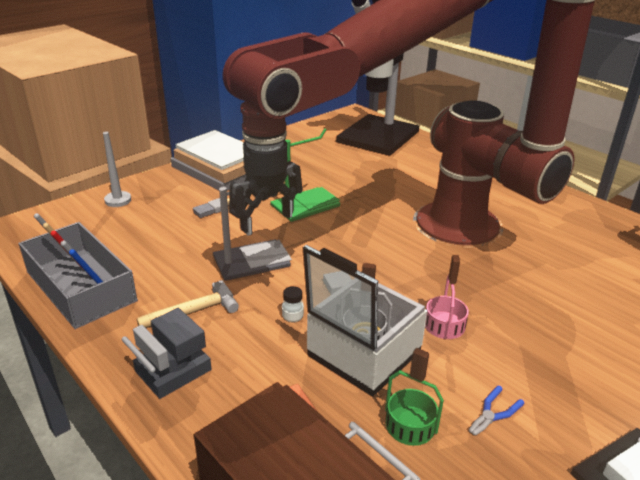

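View pics/side0.png

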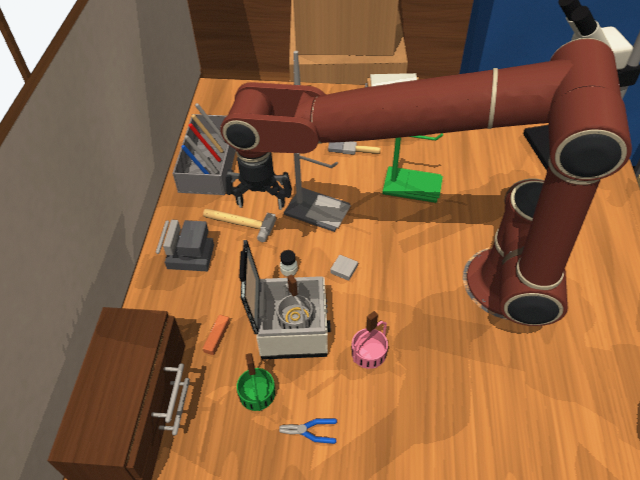

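Candidates in the side picture are:
- **Basket:** steel one in the tank (295,312), pink (370,345), green (256,388). I choose the steel one in the tank.
- **Stand:** grey (318,205), green (413,183). I choose the grey one.

Next I'll check both in a close crop and take measurements.

```bash
cat > h.py <<'E'
import numpy as np, cv2
from scipy.spatial.transform import Rotation as R
from station import ctrl, vision
def world(n,d):
    c=vision.calibration(n); v,u=np.mgrid[:480,:640]
    p=np.stack([(u-c["cx"])/c["fx"]*d,(v-c["cy"])/c["fy"]*d,d],-1)
    return (p-c["tvec"])@R.from_rotvec(c["rvec"]).as_matrix()
def proj(n,P):
    c=vision.calibration(n)
    return cv2.projectPoints(np.array(P,float).reshape(-1,1,3),c["rvec"],c["tvec"],np.array([[c["fx"],0,c["cx"]],[0,c["fy"],c["cy"]],[0,0,1]]),None)[0][:,0]
def ray(n,u,v,z):  # pixel -> world at height z
    c=vision.calibration(n); M=R.from_rotvec(c["rvec"]).as_matrix()
    o=-M.T@c["tvec"]; r=M.T@np.array([(u-c["cx"])/c["fx"],(v-c["cy"])/c["fy"],1]); return o+r*(z-o[2])/r[2]
E
python3 - <<'E'
from h import *
f=np.load("pics/side0.npz"); im=f["im"]; W=world("side",f["d"])
g=np.load("pics/scene0.npz"); W2=world("scene",g["d"])
def rect(m,W,t):
    p=W[m]; 
    if len(p)<5: print(t,len(p));return
    r=cv2.minAreaRect((p[:,:2]*1000).astype(np.float32)); print(t,len(p),np.round(r[0],1),np.round(r[1],1),round(r[2],1),np.round(p.mean(0),4))
v,u=np.mgrid[:480,:640]
for n,Wn,box in (("side",W,(240,340,240,365)),("scene",W2,(300,430,245,390))):
    roi=(u>box[0])&(u<box[1])&(v>box[2])&(v<box[3])
    rect(roi&(abs(Wn[...,2]-.115)<.004),Wn,n+" rim")
for a in (.15,.16,.17,.18,.19,.2,.205,.21):
    roi=(u>275)&(u<312)&(v>265)&(v<320)
    rect(roi&(abs(W[...,2]-a)<.004),W,f"grip z{a}")
roi=(u>280)&(u<362)&(v>145)&(v<235)
rect(roi&(abs(W[...,2]-.012)<.004),W,"base")
rect(roi&(W[...,2]>.17)&(W[...,2]<.22)&(W[...,0]>.3),W,"arm")
rect((u>205)&(u<300)&(v>180)&(v<280)&(abs(W2[...,2]-.012)<.004),W2,"base scene")
a=cv2.resize(im[235:360,235:335],(480,600),interpolation=cv2.INTER_CUBIC)
b=cv2.resize(im[130:235,280:360],(320,420),interpolation=cv2.INTER_CUBIC)
o=np.zeros((600,800,3),np.uint8); o[:,:480]=a; o[:420,480:]=b
cv2.imwrite("pics/c1.png",o[:,:,::-1])
E
```

```text
side rim 875 [540.9 185.2] [156.3 158.1] 4.8 [0.5391 0.1896 0.1146]
scene rim 737 [540.8 243.7] [165.6 261.5] 4.6 [0.5483 0.233  0.1139]
grip z0.15 29 [536.2 177.4] [ 7.2 63.6] 38.8 [0.5307 0.1834 0.1491]
grip z0.16 17 [537.1 180.7] [ 9.5 20.8] 66.0 [0.5339 0.1819 0.1605]
grip z0.17 17 [533.9 177.9] [14.1 21. ] 33.4 [0.5328 0.1827 0.17  ]
grip z0.18 19 [536.1 179.6] [11.9 23.2] 76.7 [0.5344 0.1811 0.1785]
grip z0.19 22 [536.9 179.8] [12.5 23.8] 69.6 [0.5334 0.1822 0.1897]
grip z0.2 43 [535.  175.9] [14.2 23.9] 34.9 [0.5348 0.178  0.2011]
grip z0.205 54 [534.6 176.2] [14.1 25.2] 38.2 [0.5347 0.1761 0.2042]
grip z0.21 10 [535.5 173.6] [11.7 13. ] 47.7 [0.5351 0.1741 0.2069]
base 1388 [ 529.6 -311.7] [343.9 229.1] 83.8 [ 0.5073 -0.2248  0.012 ]
arm 184 [ 519.  -209.7] [ 15.8 125.3] 71.8 [ 0.5278 -0.2113  0.1917]
base scene 1850 [ 412.8 -329.9] [468.8 253.6] 55.6 [ 0.487  -0.237   0.0108]
```

View pics/c1.png

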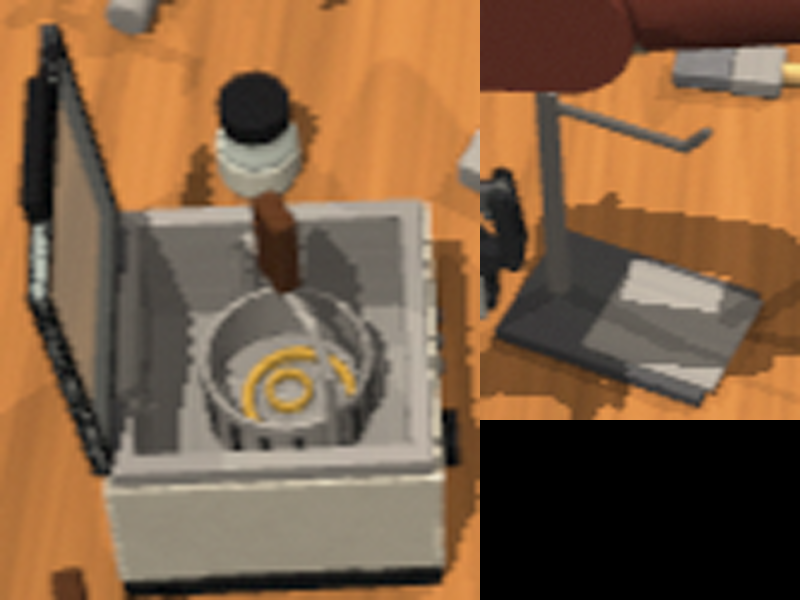

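The crop shows the grey steel basket with two brass rings and a brown grip, whose top is at crop (270,205). The grey stand's hook tip is at crop (708,132), its elbow at (688,148) and its post at (555,105). Next I'll work out the stand, the green stand's position, the basket yaw and the lid.

Run:
```python
from h import *
f=np.load("pics/side0.npz"); im=f["im"].astype(int); W=world("side",f["d"])
g=np.load("pics/scene0.npz"); im2=g["im"].astype(int); W2=world("scene",g["d"])
v,u=np.mgrid[:480,:640]
# grip: brown pts, both cams
for n,I,Wn,c in (("side",im,W,(275,312,265,312)),("scene",im2,W2,(355,385,255,300))):
    m=(u>c[0])&(u<c[1])&(v>c[2])&(v<c[3])&(Wn[...,2]>.155)&(Wn[...,2]<.215)&(I[...,0]<130)&(I[...,0]>I[...,2]*1.4)&(np.hypot(Wn[...,0]-.535,Wn[...,1]-.178)<.03)
    p=Wn[m]; 
    if len(p)<5: print(n,len(p)); continue
    r=cv2.minAreaRect((p[:,:2]*1000).astype(np.float32)); print(n,len(p),np.round(r,1) if 0 else r,p[:,2].max())
# stand arm, by depth
m=(u>298)&(u<345)&(v>150)&(v<175)&(W[...,2]>.175)&(W[...,2]<.22)
p=W[m]; A=p[(p[:,2]<.197)]
l=cv2.fitLine(A[:,:2].astype(np.float32),cv2.DIST_HUBER,0,.001,.001).ravel(); print("arm",l,np.degrees(np.arctan2(l[1],l[0])),len(A),A[:,2].mean())
t=(p[:,:2]-l[2:])@l[:2]; k=np.argsort(t); print("range",np.round(p[k[:3]],4),np.round(p[k[-3:]],4)); 
for a,b,z in ((337,163,.21),(332,167,.19),(299.5,156,.19)): print("ray",np.round(ray("side",a,b,z),4))
# base grey in side
m=(u>280)&(u<355)&(v>185)&(v<232)&(abs(W[...,2]-.012)<.003)&(abs(W[...,0]-.5)<.2)&(abs(im[...,0]-im[...,2])<25)
p=W[m]; print("base",cv2.minAreaRect((p[:,:2]*1000).astype(np.float32)),len(p))
# green stand
m=(im[...,1]>im[...,0]*1.5)&(im[...,1]>im[...,2]*1.5)&(v<220)&(u>370); p=W[m]; print("green",p.min(0),p.max(0)); q=p[p[:,2]>.15]; print(q.min(0),q.max(0))
# lid
m=(u>235)&(u<268)&(v>240)&(v<335)&(W[...,2]>.13)&(W[...,0]>.58)&(W[...,0]<.72); p=W[m]; print("lid",len(p),p.min(0),p.max(0))
a=R.from_euler('z',.084).as_matrix(); x=(p-[.541,.185,.115])@a; print("lid angle",np.degrees(np.arctan2(x[:,2],x[:,0]-.075).mean()), np.percentile(np.arctan2(x[:,2],.075-x[:,0]),[10,50,90]))
for yaw in (.084,): 
  M=R.from_euler('z',yaw).as_matrix(); c=[[s*.079,t*.079,.115] for s,t in((-1,-1),(-1,1),(1,1),(1,-1))]
  print(proj("side",np.array(c)@M.T+[.541,.185,0]))
```

```text
side 150 ((534.3170166015625, 176.16909790039062), (15.102378845214844, 25.06273651123047), 33.28858947753906) 0.2082282597377892
scene 144 ((537.7908325195312, 177.55615234375), (13.723306655883789, 22.867725372314453), 35.53754806518555) 0.20430007857870758
arm [ 0.9455394  -0.32550758  0.5155629  -0.2086809 ] -18.99633 105 0.1913468030947918
range [[ 0.4601 -0.1881  0.2058]
 [ 0.4604 -0.1924  0.2052]
 [ 0.4626 -0.1868  0.2034]] [[ 0.5598 -0.2253  0.1959]
 [ 0.5608 -0.2281  0.1787]
 [ 0.5605 -0.2295  0.1882]]
ray [ 0.4575 -0.1876  0.21  ]
ray [ 0.4707 -0.1926  0.19  ]
ray [ 0.559  -0.2278  0.19  ]
base ((514.765869140625, -205.70660400390625), (114.59303283691406, 161.8961181640625), 69.11958312988281) 1001
green [-0.08133718 -0.49031444 -0.00452459] [0.39148536 0.94096784 1.30478142]
[-0.08133718 -0.49031444  0.15028554] [0.39148536 0.94096784 1.30478142]
lid 1170 [0.60629278 0.11759482 0.13014222] [0.6436217  0.27161299 0.28454489]
lid angle 84.96351428933167 [1.62016346 1.66133447 1.69655926]
[[324.16461266 275.8208719 ]
 [324.5817576  333.87373007]
 [253.5372695  334.60241313]
 [257.95483743 276.51567567]]
```

>>> jog_arm(deltas=[[0,0,0,0,0,-2,0.7],[0,0,0,0,0,-2,0.7],[0,0,0,2,-1,-0.8,0.7],[0,0,0,2,-1,0,0.7],[0,0,0,2,-1,0,0.7],[0,0,0,2,-1,0,0.7],[0,0,0,2,-1,0,0.7],[0,0,0,2,-1,0,0.7],[0,0,0,2,-1,0,0.7],[0,0,0,2,-1,0,0.7],[0,0,0,1.7,-0.8,0,0.7],[0,0,0,0,0,0,0.7]])

```text
t: 1.1
tool_pos: [0.5354, 0.1795, 0.3008]
tool_rot: [-2.216, -2.224, 0.0]
contact_force: [0.9, 0.4, -0.5]
opening: 0.0597
```

>>> jog_arm(deltas=[[0,0,-0.1,0,0,0,0.7],[0,0,-0.1,0,0,0,0.7],[0,0,-0.1,0,0,0,0.7],[0,0,-0.1,0,0,0,0.7],[0,0,-0.1,0,0,0,0.7],[0,0,-0.1,0,0,0,0.7],[0,0,0,0,0,0,0.7],[0,0,0,0,0,0,0.7]])

```text
t: 1.77
tool_pos: [0.5371, 0.1765, 0.3009]
tool_rot: [-1.47, -2.776, 0.001]
contact_force: [0.4, -0.3, 0.1]
opening: 0.0599
```

```bash
cat >> h.py <<'E'
def pose():
    o=ctrl.get_obs(); return np.array(o["tool_pos"]),R.from_rotvec(o["tool_rot"]).as_matrix(),o
def wproj(P,p,M):
    c=vision.calibration("wrist"); H=np.linalg.inv(c["hand_eye"]); q=(np.atleast_2d(P)-p)@M; q=q@H[:3,:3].T+H[:3,3]
    r=np.hypot(q[:,0],q[:,1]); s=np.arctan2(r,q[:,2])*c["fx"]/np.maximum(r,1e-9); return np.c_[q[:,0]*s+c["cx"],q[:,1]*s+c["cy"]]
E
python3 - <<'E'
from h import *
p,M,o=pose(); im,d=vision.get_image("wrist"); cv2.imwrite("pics/w1.png",im[:,:,::-1])
print(p,M.round(3),o["q"].round(3),o["opening"])
z=R.from_euler('z',.6).as_matrix()
G=np.array([[sx*.007,sy*.012,.205] for sx,sy in((-1,-1),(-1,1),(1,1),(1,-1))])@z.T+[.536,.177,0]
print("grip top pred",wproj(G,p,M).round(0)); 
for a,b,zz in ((398,178,.012),(441,137,.2),(433,133,.19),(400,137,.19)): print("green",ray("side",a,b,zz).round(3))
E
```

```text
[0.53708839 0.17646693 0.30089402] [[-0.562  0.827 -0.001]
 [ 0.827  0.562 -0.   ]
 [ 0.    -0.001 -1.   ]] [ 0.186 -0.113  1.696 -0.     1.559 -0.411] 0.059866876096292446
grip top pred [[304. 274.]
 [304. 236.]
 [327. 236.]
 [327. 274.]]
green [ 0.286 -0.341  0.012]
green [ 0.187 -0.316  0.2  ]
green [ 0.206 -0.342  0.19 ]
green [ 0.295 -0.32   0.19 ]
```

View pics/w1.png

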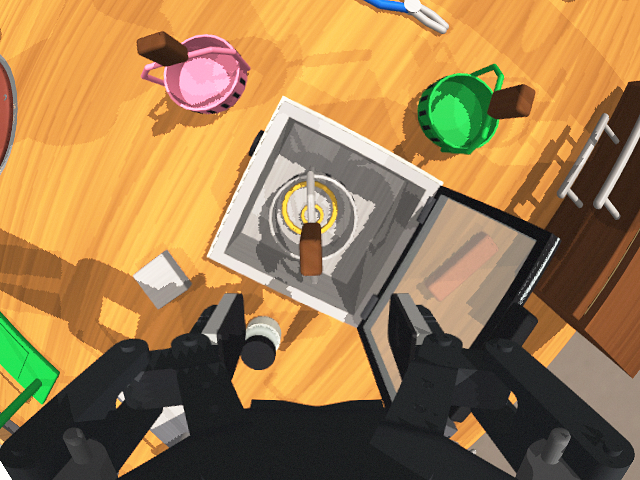

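The wrist picture shows the grip of the steel basket at cols 301-322 (top near row 262). That is about 4 px left of my prediction, so I shift -3 mm along tool y and descend.

>>> jog_arm(deltas=[[0,0,0,0,-0.3,1,0.5],[0,0,0,0,0,1.5,0.5],[0,0,0,0,0,1.5,0.5],[0,0,0,0,0,1.5,0.5],[0,0,0,0,0,1.5,0.5],[0,0,0,0,0,1.5,0.5],[0,0,0,0,0,1.3,0.5],[0,0,0,0,0,1,0.5],[0,0,0,0,0,0,0.5],[0,0,0,0,0,0,0.5]])

```text
t: 2.65
tool_pos: [0.5342, 0.1752, 0.1926]
tool_rot: [-1.466, -2.778, 0.001]
contact_force: [-0.0, -0.0, 0.1]
opening: 0.043
```

>>> jog_arm(deltas=[[0,0,0,0,0,0,0.3],[0,0,0,0,0,0,0.2],[0,0,0,0,0,0,0.1],[0,0,0,0,0,0,0],[0,0,0,0,0,0,0],[0,0,0,0,0,0,0],[0,0,0,0,0,0,0],[0,0,0,0,0,0,0]], grip_force=50)

```text
t: 3.32
tool_pos: [0.535, 0.1755, 0.1945]
tool_rot: [1.465, 2.778, 0.002]
contact_force: [-1.5, 0.0, 4.8]
opening: 0.0133
```

>>> jog_arm(deltas=[[0,0,0,0,0,-0.5,0],[0,0,0,0,0,-1,0],[0,0,0,0,0,-1.5,0],[0,0,0,0,0,-1.5,0],[0,0,0,0,0,-1.5,0],[0,0,0,0,0,-1.5,0],[0,0,0,0,0,-1.5,0],[0,0,0,0,0,-1.5,0],[0,0,0,0,0,-1.5,0],[0,0,0,0,0,-1.5,0],[0,0,0,0,0,-1.5,0],[0,0,0,0,0,-0.7,0]])

```text
t: 4.32
tool_pos: [0.535, 0.1754, 0.353]
tool_rot: [1.465, 2.777, 0.003]
contact_force: [-0.4, 0.5, -2.2]
opening: 0.0128
```

>>> jog_arm(deltas=[[0,0,0.05,0,0,0,0],[0,0,0.1,0,0,0,0],[0,0,0.1,0,0,0,0],[0,0,0.1,0,0,0,0],[0,0,0.1,0,0,0,0],[0,0,0.1,0,0,0,0],[0,0,0.1,0,0,0,0],[0,0,0.1,0,0,0,0],[0,0,0.1,0,0,0,0],[0,0,0.09,0,0,0,0],[0,0,0,0,0,0,0],[0,0,0,0,0,0,0]])

```text
t: 5.32
tool_pos: [0.5344, 0.1753, 0.3501]
tool_rot: [-2.563, -1.816, 0.001]
contact_force: [-0.3, 0.4, -2.3]
opening: 0.0135
```

Run:
```python
from h import *
p,M,o=pose(); im,d=vision.get_image("wrist"); cv2.imwrite("pics/w2.png",im[:,:,::-1])
print(p,M.round(3),o["q"].round(3),o["opening"],o["contact_force"])
yaw=-.345; u=np.array([np.cos(yaw),np.sin(yaw),0]); seat=np.array([.480,-.196,0])
for s in (-.06,.018):
  t=seat+u*s; print(s,t.round(4),"tool delta cm",((t-p)@M*100).round(2)[:2])
```

```text
[0.53440529 0.17527737 0.35006618] [[ 0.331  0.944 -0.001]
 [ 0.944 -0.331 -0.   ]
 [-0.    -0.001 -1.   ]] [ 0.185 -0.135  1.636 -0.     1.641  0.522] 0.013505370349730537 [-0.34001097  0.38024894 -2.32336907]
-0.06 [ 0.4235 -0.1757  0.    ] tool delta cm [-36.78   1.19]
0.018 [ 0.4969 -0.2021  0.    ] tool delta cm [-36.83   8.99]
```

View pics/w2.png

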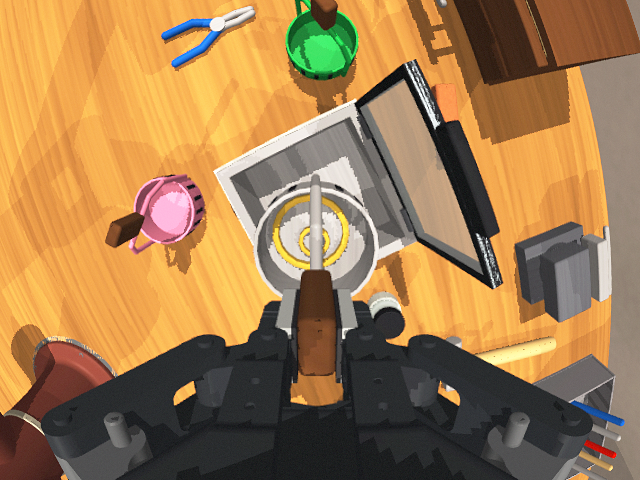

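The basket is held level with the bangle (310,230) and ring (313,242) inside. I'll approach at s = -90 mm in front of the hook, lower, then thread the hook.

>>> jog_arm(deltas=[[0,0,0,-0.5,0,0,0],[0,0,0,-1,-0.1,0,0],[0,0,0,-1.5,-0.1,0,0],[0,0,0,-2,-0.1,0,0],[0,0,0,-2,-0.1,0,0],[0,0,0,-2,-0.1,0,0],[0,0,0,-2,-0.1,0,0],[0,0,0,-2,-0.1,0,0],[0,0,0,-2,-0.1,0,0],[0,0,0,-2,-0.1,0,0],[0,0,0,-2,-0.1,0,0],[0,0,0,-2,-0.1,0,0]])

```text
t: 6.37
tool_pos: [0.4528, -0.0207, 0.3504]
tool_rot: [2.565, 1.813, -0.0]
contact_force: [-0.6, -0.3, -2.5]
opening: 0.0133
```

>>> jog_arm(deltas=[[0,0,0,-2,-0.1,0,0],[0,0,0,-2,-0.1,0,0],[0,0,0,-2,-0.1,0,0],[0,0,0,-2,-0.1,0,0],[0,0,0,-2,-0.1,0,0],[0,0,0,-2,-0.1,0,0],[0,0,0,-2,-0.1,0,0],[0,0,0,-1,0,0,0],[0,0,0,-0.7,0,0,0],[0,0,0,0,0,0,0],[0,0,0,0,0,0,0],[0,0,0,0,0,0,0]])

```text
t: 7.37
tool_pos: [0.3953, -0.1641, 0.3503]
tool_rot: [-2.564, -1.815, -0.001]
contact_force: [1.2, 0.7, -2.7]
opening: 0.0135
```

>>> jog_arm(deltas=[[0,0,0,0,0,0.5,0],[0,0,0,0,0,1,0],[0,0,0,0,0,1,0],[0,0,0,0,0,1,0],[0,0,0,0,0,1,0],[0,0,0,0,0,1,0],[0,0,0,0,0,1,0],[0,0,0,0,0,0.7,0],[0,0,0,0,0,0,0],[0,0,0,0,0,0,0]])

```text
t: 8.2
tool_pos: [0.395, -0.1646, 0.2778]
tool_rot: [-2.565, -1.813, 0.001]
contact_force: [0.6, 0.1, -2.4]
opening: 0.0132
```

Run:
```python
from h import *
p,M,o=pose(); im,d=vision.get_image("wrist"); im2,_=vision.get_image("side")
print(p,M.round(3),o["opening"],o["contact_force"])
yaw=-.345; u=np.array([np.cos(yaw),np.sin(yaw),0]); seat=np.array([.480,-.196,.194])
for s in (-.09,.018):
  t=seat+u*s; print(s,t.round(4),"tool delta cm",((t-p)@M*100).round(2)[:2])
print("wrist pred: tip, seat, postend",wproj([seat-u*.024+[0,0,.018],seat,seat+u*.08],p,M).round(0))
o=np.zeros((480,1120,3),np.uint8); o[:,:640]=im
c=cv2.resize(im2[110:260,260:410],(480,480),interpolation=cv2.INTER_CUBIC); o[:,640:]=c
cv2.imwrite("pics/w3.png",cv2.resize(o,(800,343),interpolation=cv2.INTER_AREA)[:,:,::-1])
```

```text
[ 0.39497804 -0.16462387  0.27778454] [[ 0.334  0.943 -0.001]
 [ 0.943 -0.334  0.   ]
 [ 0.    -0.001 -1.   ]] 0.013236971351406102 [ 0.60412741  0.07310502 -2.40969671]
-0.09 [ 0.3953 -0.1656  0.194 ] tool delta cm [-0.08  0.07]
0.018 [ 0.4969 -0.2021  0.194 ] tool delta cm [-0.13 10.87]
wrist pred: tip, seat, postend [[436. 275.]
 [464. 265.]
 [565. 263.]]
```

View pics/w3.png

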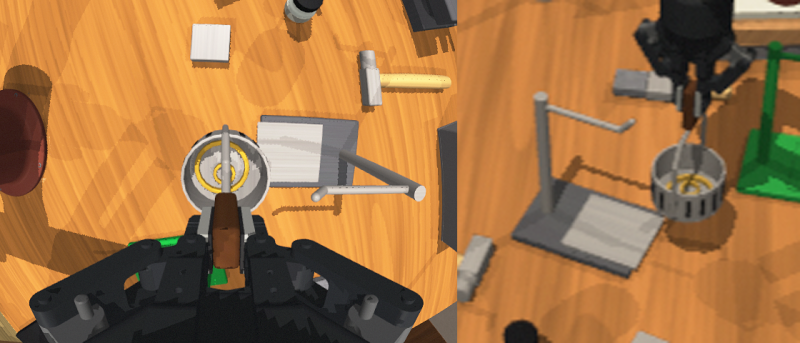

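The wrist view shows the hook tip at about (440,275), as predicted, with the arm level across the picture and in line with the bail window. I thread it on now.

>>> jog_arm(deltas=[[0,0,0,-0.1,0.5,0,0],[0,0,0,0,1,0,0],[0,0,0,0,1,0,0],[0,0,0,0,1,0,0],[0,0,0,0,1,0,0],[0,0,0,0,1,0,0],[0,0,0,0,1,0,0],[0,0,0,0,1,0,0],[0,0,0,0,1,0,0],[0,0,0,0,1,0,0],[0,0,0,0,1,0,0],[0,0,0,0,0.4,0,0]])

```text
t: 9.3
tool_pos: [0.499, -0.2027, 0.2788]
tool_rot: [2.564, 1.813, 0.001]
contact_force: [0.0, 0.8, -1.6]
opening: 0.0135
```

>>> jog_arm(deltas=[[0,0,0,0,0,0,0],[0,0,0,0,0,0,0],[0,0,0,0,0,0.5,0],[0,0,0,0,0,0.5,0],[0,0,0,0,0,0.5,0],[0,0,0,0,0,0.5,0],[0,0,0,0,0,0.4,0],[0,0,0,0,0,0,0]])

```text
t: 9.97
tool_pos: [0.4969, -0.2016, 0.2526]
tool_rot: [-2.563, -1.812, 0.002]
contact_force: [-0.5, 0.3, -2.2]
opening: 0.0129
```

Run:
```python
from h import *
p,M,o=pose(); im,d=vision.get_image("wrist"); im2,_=vision.get_image("side")
print(p,o["opening"],o["contact_force"])
o=np.zeros((480,1120,3),np.uint8); o[:,:640]=im
c=cv2.resize(im2[120:240,260:380],(480,480),interpolation=cv2.INTER_CUBIC); o[:,640:]=c
cv2.imwrite("pics/w4.png",cv2.resize(o,(800,343),interpolation=cv2.INTER_AREA)[:,:,::-1])
```

```text
[ 0.49686239 -0.20159999  0.25262591] 0.012939319400397858 [-0.49923202  0.30787159 -2.15577595]
```

View pics/w4.png

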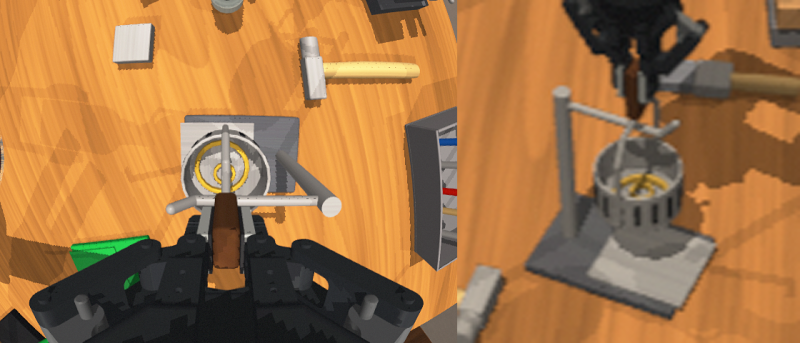

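The arm passes through the bail window, under the bar and beside the grip. I lower until it bears.

>>> jog_arm(deltas=[[0,0,0,0,0,0.3,0],[0,0,0,0,0,0.2,0],[0,0,0,0,0,0,0],[0,0,0,0,0,0,0]])

```text
t: 10.4
tool_pos: [0.4975, -0.202, 0.2492]
tool_rot: [-2.565, -1.814, 0.0]
contact_force: [0.4, 0.0, -1.7]
opening: 0.0132
```

>>> jog_arm(deltas=[[0,0,0,0,0,0.1,0],[0,0,0,0,0,0.1,0],[0,0,0,0,0,0,0],[0,0,0,0,0,0,0]])

```text
t: 10.73
tool_pos: [0.4975, -0.2019, 0.2472]
tool_rot: [-2.565, -1.813, 0.0]
contact_force: [-0.1, -0.1, -2.2]
opening: 0.0134
```

>>> jog_arm(deltas=[[0,0,0,0,0,0.1,0],[0,0,0,0,0,0,0],[0,0,0,0,0,0,0]])

```text
t: 10.98
tool_pos: [0.4976, -0.202, 0.2464]
tool_rot: [2.565, 1.813, 0.0]
contact_force: [0.5, -0.3, -2.5]
opening: 0.0134
```

>>> jog_arm(deltas=[[0,0,0,0,0,0.1,0],[0,0,0,0,0,0,0],[0,0,0,0,0,0,0]])

```text
t: 11.23
tool_pos: [0.4977, -0.2021, 0.246]
tool_rot: [2.565, 1.813, 0.001]
contact_force: [-0.4, 0.4, 1.0]
opening: 0.0135
```

It bears now, with force z going from -2.5 to +1. I open gently and check before withdrawing.

>>> jog_arm(deltas=[[0,0,0,0,0,0,0.18],[0,0,0,0,0,0,0.2],[0,0,0,0,0,0,0.22],[0,0,0,0,0,0,0.25],[0,0,0,0,0,0,0.3],[0,0,0,0,0,0,0.35],[0,0,0,0,0,0,0.4],[0,0,0,0,0,0,0.4],[0,0,0,0,0,0,0.4]])

```text
t: 11.98
tool_pos: [0.4976, -0.202, 0.2453]
tool_rot: [-2.565, -1.814, 0.0]
contact_force: [0.7, -0.9, -0.1]
opening: 0.0343
```

Run:
```python
from h import *
p,M,o=pose(); im,d=vision.get_image("wrist"); im2,_=vision.get_image("side")
print(p,o["opening"],o["contact_force"])
o=np.zeros((480,1120,3),np.uint8); o[:,:640]=im
c=cv2.resize(im2[120:240,260:380],(480,480),interpolation=cv2.INTER_CUBIC); o[:,640:]=c
cv2.imwrite("pics/w5.png",cv2.resize(o,(800,343),interpolation=cv2.INTER_AREA)[:,:,::-1])
```

```text
[ 0.49757969 -0.20195622  0.24530353] 0.03432563391959164 [ 0.69106303 -0.93634193 -0.07543152]
```

View pics/w5.png

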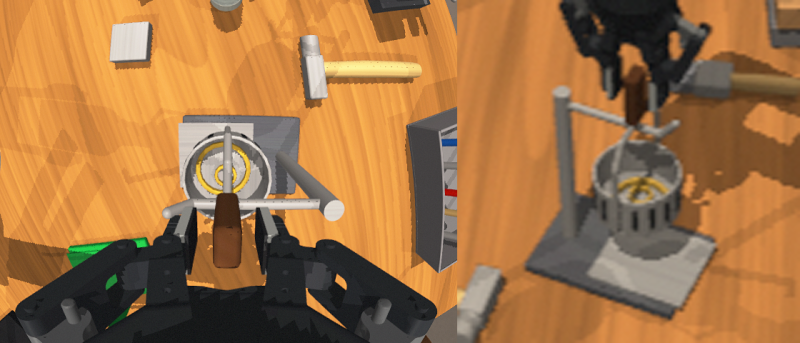

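Released: the basket hangs upright on the hook with the jewellery inside, and the gripper is clear of the grip. I withdraw upward, turn, and plan the lid closing.

>>> jog_arm(deltas=[[0,0,0,0,0,-0.5,0.4],[0,0,0,0,0,-1,0.4],[0,0,0,0,0,-1.5,0.4],[0,0,0,0,0,-1.5,0.4],[0,0,0,0,0,-1.5,0.4],[0,0,0,0,0,-1.5,0.4],[0,0,0,0,0,-2,0.3],[0,0,0,0,0,-2,0.1],[0,0,0,0,0,-1,0],[0,0,0,0,0,0,0]])

```text
t: 12.92
tool_pos: [0.4985, -0.2025, 0.3747]
tool_rot: [2.56, 1.81, 0.004]
contact_force: [-0.7, -0.5, -0.3]
opening: 0.0003
```

>>> jog_arm(deltas=[[0,0,0.095,0,0,0,0],[0,0,0.095,0,0,0,0],[0,0,0.095,0,0,0,0],[0,0,0.095,0,0,0,0],[0,0,0.095,0,0,0,0],[0,0,0.095,0,0,0,0],[0,0,0.095,0,0,0,0],[0,0,0.095,0,0,0,0],[0,0,0.095,0,0,0,0],[0,0,0.095,0,0,0,0],[0,0,0.095,0,0,0,0],[0,0,0.095,0,0,0,0]])

```text
t: 13.92
tool_pos: [0.4973, -0.2018, 0.3688]
tool_rot: [-3.138, -0.135, 0.003]
contact_force: [0.1, 0.7, 0.6]
opening: 0.0003
```

Run:
```python
from h import *
p,M,o=pose(); print(p.round(4),M.round(3),o["q"].round(2),o["contact_force"].round(1))
im2,d=vision.get_image("side"); W=world("side",d).reshape(-1,3)
x,y,z=W.T
for lo,hi in ((.66,.72),(.72,.78),(.78,.84)):
  m=(x>lo)&(x<hi)&(y>.05)&(y<.35)&(z>.05)&(z<.5); print(lo,m.sum(), W[m].max(0) if m.any() else "", W[m].min(0) if m.any() else "")
u=np.array([np.cos(.084),np.sin(.084),0]); c=np.array([.541,.185,0])
L=(W-c)@R.from_euler('z',.084).as_matrix(); m=(abs(L[:,1])<.08)&(L[:,0]>.06)&(L[:,0]<.14)&(z>.13)&(z<.3); Q=L[m]
pf=np.polyfit(Q[:,2],Q[:,0],1); print("lid line dx/dz",pf,"angle",np.pi/2+np.arctan(pf[0]),"z max",Q[:,2].max(),"x max",Q[:,0].max(), len(Q))
t=c+u*.145; t[2]=.36; print("behind delta cm",((t-p)@M*100).round(1))
r=.14
prev=None
for th in (1.57,1.4,1.2,1.0,.8,.6,.4,.2,0):
  X=.075-r*np.cos(th)+.007*np.sin(th)+.011; Z=.137+r*np.sin(th)+.007*np.cos(th)
  print(th,round(X,4),round(Z,4), "" if prev is None else (np.array([X-prev[0],prev[1]-Z])*100).round(2)); prev=(X,Z)
```

```text
[ 0.4973 -0.2018  0.3688] [[ 0.996  0.086 -0.002]
 [ 0.086 -0.996  0.001]
 [-0.002 -0.001 -1.   ]] [-0.52 -0.2   1.66 -0.    1.68  0.96] [0.1 0.7 0.6]
0.66 0  
0.72 0  
0.78 1524 [0.83996698 0.3499961  0.16650866] [0.78899704 0.24732058 0.05015303]
lid line dx/dz [0.11313632 0.06005585] angle 1.683453611033567 z max 0.2828988337875724 x max 0.09997906495207284 1175
behind delta cm [ 22.2 -38.1   0.9]
1.57 0.0929 0.277 
1.4 0.0691 0.2762 [-2.38  0.09]
1.2 0.0418 0.27 [-2.73  0.61]
1.0 0.0162 0.2586 [-2.55  1.14]
0.8 -0.0065 0.2423 [-2.28  1.63]
0.6 -0.0256 0.2218 [-1.91  2.05]
0.4 -0.0402 0.198 [-1.46  2.39]
0.2 -0.0498 0.1717 [-0.96  2.63]
0 -0.054 0.144 [-0.42  2.77]
```

>>> jog_arm(deltas=[[0,0,0,0.7,-1.3,0,0],[0,0,0,1.5,-2.5,0,0],[0,0,0,1.5,-2.5,0,0],[0,0,0,1.5,-2.5,0,0],[0,0,0,1.5,-2.5,0,0],[0,0,0,1.5,-2.5,0,0],[0,0,0,1.5,-2.5,0,0],[0,0,0,1.5,-2.5,0,0],[0,0,0,1.5,-2.5,0,0],[0,0,0,1.5,-2.5,0,0],[0,0,0,1.5,-2.5,0,0],[0,0,0,1.5,-2.5,0,0]])

```text
t: 14.97
tool_pos: [0.6429, 0.1019, 0.3691]
tool_rot: [3.138, 0.146, -0.003]
contact_force: [0.1, -1.0, 0.2]
opening: 0.0
```

>>> jog_arm(deltas=[[0,0,0,1.5,-2.5,0,0],[0,0,0,1.5,-2.5,0,0],[0,0,0,1.5,-2.5,0,0],[0,0,0,0.7,-1.5,0,0],[0,0,0,0,0,0,0],[0,0,0,0,0,2,0],[0,0,0,0,0,2,0],[0,0,0,0,0,2,0],[0,0,0,0,0,2,0],[0,0,0,0,0,1,0],[0,0,0,0,0,0,0],[0,0,0,0,0,0,0]])

```text
t: 15.97
tool_pos: [0.6861, 0.1942, 0.2797]
tool_rot: [3.138, 0.143, -0.002]
contact_force: [0.6, 0.4, 0.6]
opening: 0.0003
```

Run:
```python
from h import *
p,M,o=pose(); print(p.round(4),M.round(3),o["contact_force"].round(1)); print(((p-[.541,.185,0])@R.from_euler('z',.084).as_matrix()).round(4))
```

```text
[0.6861 0.1942 0.2797] [[ 0.996  0.091 -0.001]
 [ 0.091 -0.996 -0.   ]
 [-0.001  0.    -1.   ]] [0.6 0.4 0.6]
[ 0.1453 -0.003   0.2797]
```

>>> jog_arm(deltas=[[0,0,0,-1.3,0,0.1,0],[0,0,0,-1.3,0,0.1,0],[0,0,0,-1.3,0,0.1,0],[0,0,0,-1.3,0,0,0],[0,0,0,-1.2,0,0,0],[0,0,0,-1.2,0,0.1,0],[0,0,0,-1.4,0,0.2,0],[0,0,0,-1.3,0,0.4,0],[0,0,0,-1.3,0,0.5,0],[0,0,0,-1.3,0,0.6,0],[0,0,0,0,0,0,0]])

```text
t: 16.88
tool_pos: [0.5571, 0.183, 0.2609]
tool_rot: [-3.138, -0.143, -0.003]
contact_force: [0.5, 0.4, -0.4]
opening: 0.0001
```

>>> jog_arm(deltas=[[0,0,0,-1.2,0,0.8,0],[0,0,0,-1.1,0,0.9,0],[0,0,0,-1,0,1,0],[0,0,0,-0.9,0,1,0],[0,0,0,-0.8,0,1.2,0],[0,0,0,-0.7,0,1.2,0],[0,0,0,-0.5,0,1.3,0],[0,0,0,-0.4,0,1.3,0],[0,0,0,0,0,0,0]])

```text
t: 17.63
tool_pos: [0.4908, 0.1769, 0.1697]
tool_rot: [3.138, 0.143, -0.006]
contact_force: [-0.2, -0.2, -0.4]
opening: 0.0003
```

Run:
```python
from h import *
p,M,o=pose(); print(p.round(4),o["contact_force"].round(1)); print(((p-[.541,.185,0])@R.from_euler('z',.084).as_matrix()).round(4))
im2,d=vision.get_image("side")
c=cv2.resize(im2[120:400,180:400],(440,560)); cv2.imwrite("pics/s6.png",c[:,:,::-1])
```

```text
[0.4908 0.1769 0.1697] [-0.2 -0.2 -0.4]
[-0.0507 -0.0039  0.1697]
```

View pics/s6.png

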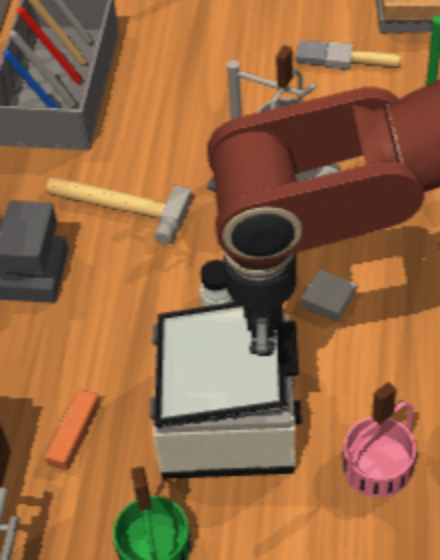

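The lid is down to about 0.2 rad with the fingers on top of its free edge at (262,345). I press it shut.

>>> jog_arm(deltas=[[0,0,0,-0.2,0,0.8,0],[0,0,0,-0.1,0,0.8,0],[0,0,0,0,0,0.6,0],[0,0,0,0,0,0.3,0],[0,0,0,0,0,0,0]])

```text
t: 18.1
tool_pos: [0.4888, 0.1767, 0.1462]
tool_rot: [3.138, 0.143, -0.003]
contact_force: [-0.8, -0.0, -0.1]
opening: -0.0002
```

>>> jog_arm(deltas=[[0,0,0,0,0,0.2,0],[0,0,0,0,0,0.1,0],[0,0,0,0,0,0,0]])

```text
t: 18.35
tool_pos: [0.4893, 0.1768, 0.1443]
tool_rot: [3.138, 0.143, 0.0]
contact_force: [0.2, -0.5, 0.3]
opening: -0.0001
```

>>> jog_arm(deltas=[[0,0,0,0,0,0.1,0],[0,0,0,0,0,0.1,0],[0,0,0,0,0,0,0]])

```text
t: 18.6
tool_pos: [0.4894, 0.1769, 0.143]
tool_rot: [3.138, 0.143, 0.0]
contact_force: [-1.5, -0.4, 3.8]
opening: -0.0003
```

>>> jog_arm(deltas=[[0,0,0,0,0,0.1,0],[0,0,0,0,0,0,0]])

```text
t: 18.77
tool_pos: [0.4894, 0.1769, 0.1429]
tool_rot: [3.138, 0.143, 0.0]
contact_force: [-3.6, -1.8, 8.6]
opening: -0.0004
```

>>> jog_arm(deltas=[[0,0,0,0,0,0.1,0],[0,0,0,0,0,0,0],[0,0,0,0,0,0,0]])

```text
t: 19.02
tool_pos: [0.4895, 0.1769, 0.1429]
tool_rot: [3.138, 0.143, -0.0]
contact_force: [-6.9, -1.7, 13.9]
opening: -0.0002
```

>>> jog_arm(deltas=[[0,0,0,0,0,-1,0],[0,0,0,0,0,-1.5,0],[0,0,0,0,0,-2,0],[0,0,0,0,0,-2,0],[0,0,0,0,0,-2,0],[0,0,0,0,0,-2,0],[0,0,0,0,0,-2,0],[0,0,0,-2,0,-2,0],[0,0,0,-2,0,-2,0],[0,0,0,-2,0,-2,0],[0,0,0,-2,0,0,0],[0,0,0,0,0,0,0]])

```text
t: 20.02
tool_pos: [0.4082, 0.1698, 0.3277]
tool_rot: [-3.137, -0.144, -0.007]
contact_force: [0.6, 0.4, -0.2]
opening: 0.0
```

Run:
```python
from h import *
p,M,o=pose(); print(p.round(4),o["contact_force"].round(1))
im2,d=vision.get_image("side"); W=world("side",d).reshape(-1,3)
ims,ds=vision.get_image("scene"); W2=world("scene",ds).reshape(-1,3)
for n,w in(("side",W),("scene",W2)):
  L=(w-[.541,.185,0])@R.from_euler('z',.084).as_matrix(); m=(abs(L[:,1])<.074)&(L[:,0]>-.075)&(L[:,0]<.075)&(L[:,2]>.09)&(L[:,2]<.2)
  a=np.polyfit(L[m,0],L[m,2],1); print(n,"lid slope",a,m.sum())
a=cv2.resize(im2[120:400,180:400],(440,560)); b=cv2.resize(ims[160:440,200:380],(360,560))
cv2.imwrite("pics/s7.png",np.hstack([a,b])[:,:,::-1])
```

```text
[0.4082 0.1698 0.3277] [ 0.6  0.4 -0.2]
side lid slope [0.00790769 0.120281  ] 3676
scene lid slope [-0.01344763  0.11830813] 4589
```

View pics/s7.png

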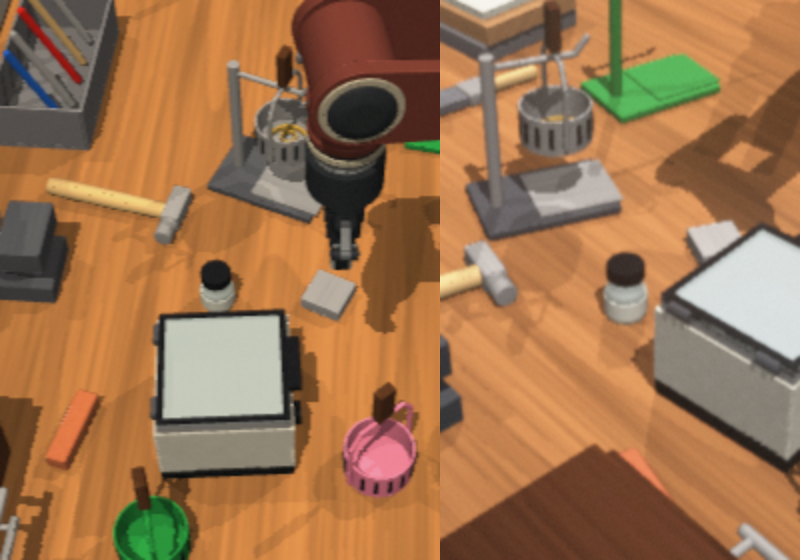

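The lid lies flat on the rim, and the basket hangs upright with the jewellery inside. The arm is clear and the bystanders are in place.

```bash
python3 -c "
from station import ctrl; print(ctrl.finish_job())"
```

```text
the job is handed in; nothing more can be done
None
```

The steel basket is hanging by its bail on the grey stand's hook, and the cleaner's lid is shut; I handed the job in at about 20 s of the 64 s allowed. I lifted the basket level by its grip, threaded the bail over the hook and let go. Then I pushed the lid down from behind and pressed it onto the rim with about 14 N, until it stopped moving.

**Last checks:**
- **Basket:** in the final pictures it hangs upright on the hook, with the brass jewellery visible inside.
- **Lid:** it looks flat on the rim. The two cameras disagreed slightly on its slope (+0.008 from the side view, -0.013 from the scene view), which I put down to depth noise. I take it as fully shut because the fingers met a hard stop while pressing.
- **Everything else:** the block, jar, hammer, wax bar and the look-alikes in view were where they started, and the arm was touching nothing. The pliers, the brush and part of the green stand were outside my last crops, so I did not recheck them.

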